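Spin-check a rotary sample divider and park its empty pocket under the spout

ROBOT

A 6-joint arm with a two-finger parallel gripper is mounted at the origin on a cart in front of the work surface, level with it; the furniture and walls round the work are solid. World frame = base frame: x ahead of the robot, y to its left, z up, the work surface at z = 0. Lengths are in mm, angles in rad, forces in N, time in s.
With the tool pointing down it reaches from about 350 to 875 mm from the base axis. Payload 4.2 kg.
Tool frame: the origin (TCP) lies between the finger pads; the fingertips stand 17 mm ahead of it and the grasp point (between the pads) lies 2 mm behind it; z points along the fingers, y is the line along which they close (so a half turn about z gives the same grasp; the last joint's range is limited). The gripper opens to 85 mm and grips with 20 to 120 N. Pads are 22 mm wide; open, the fingers measure 114 mm over their backs; the gripper's body (76 mm by 85 mm) begins 54 mm behind the grasp point. The pads swing forward as they close: fully open they stand 13 mm farther back than shut.
Start: joints at [-0.909, 0.385, 0.008, 0, -1.194, -0.259], TCP at [245.01, -574.951, 248.312] pointing down, gripper open.
Joint ranges: [-3.14, 3.14], [-1.21, 2.06], [-1.07, 1.41], [-3.16, 2.05], [-2.99, -0.16], [-3.1, 3.1]. Speed limits (rad/s): [2.79, 2.79, 3.14, 3.14, 3.14, 3.14].

INTERFACE

Orientations are given as a unit quaternion [x, y, z, w].
In Python, from bench import arm, imaging, job, telemetry gives the robot as it stands (arm), with the cameras (imaging), the job (job) and the readings (telemetry).
- The arm moves only by the shell command python3 jog.py 'ROWS' [OPENING]. ROWS is a JSON list of rows, 1 to 10 of them, each written [[dx, dy, dz], [rx, ry, rz]]: dx, dy, dz in parts of the range, where 1.0 means 500 mm, then a rotation vector rx, ry, rz in shares of pi/2 rad (1.0 is pi/2 rad); each row is the pose to reach, as a shift and turn from the pose commanded when the command began, along the tool's axes at that moment; what a row does not reach only later rows make up. A row lasts 1/10 s, in which the tool goes at most 50 mm and 0.15 rad, less where a joint would pass 70% of its speed; a pose out of reach is approached as far as the arm can. OPENING is the finger opening in mm, set as the command begins (- or left out keeps the last). The fingers move at their own pace and stop on an object; the grip force is fixed at half the most. Time passes only in rows, so rows that do not move let the fingers close. It prints the time, the measured TCP pose, the force, the opening and the grip force at its end. Input that does not fit is refused with a message, and nothing moves.
- telemetry.read_state(): the state, without advancing time (a new reading comes with each control period).
- imaging.get_image(name): name is "side" or "top" or "wrist"; returns the picture (420x560x3 uint8, blue, green, red); there is no depth.
- imaging.get_calibration(name): a dict with "K" (3x3 intrinsics, pixels), "D" ([k1, k2, p1, p2, k3] as OpenCV has them; the pictures are not rectified), "rvec" (rotation vector, rad) and "tvec" (3), from world to camera coordinates, as OpenCV has them. Camera axes: x right, y down, z forward; pixel columns grow to the right and rows downward; lengths in mm; the calibration is good to about 2 mm. A picture is of the moment at which its call begins: read the wrist's pose just before it. get_calibration takes no time and is no camera call; for the wrist camera it gives the pose at the moment of the call.
- job.job_done(): hands the job in; it is judged then, once.
The state is a dict: "clock": time; "joints": joint angles; "joint_vel": joint speeds; "joint_efforts": joint torques, N m; "position": TCP position; "ee_rot": TCP orientation; "contact_force": force on the tool from outside, world axes, zero at the start; "wrist_torque": the same for the moment, N m; "gripper_width": finger opening in mm; "grasp_force": force on a finger pad.
Only numpy, scipy, OpenCV 4.12 (cv2) and the standard library are available. Lean on these libraries where they do the work, as an engineer would, in place of code of your own. Each camera call takes 0.05 s, during which the arm holds its last target. There are 200 camera calls.

TASK

Spin-check the rotary sample divider and park it: with a fingertip flick (do not strike) one of the carousel's upright vanes so that the carousel spins on freely by itself, untouched, for at least five seconds, then brake it with a fingertip so that it comes to rest with its one empty pocket under the hopper's spout, the whole outlet over the inside of the pocket. Nothing is gripped or lifted: the cups stay standing in their pockets and the things round the divider stay where they are. Take the hand off at the end.

Things in the scene. Friction and masses are not known exactly. Their poses are not given: they have to be found in the camera images.
- divider: rotary sample divider: fixed grey stand, round foot 240 mm across. Origin on the desk under the axle; +x runs from the axle to the column (165 to 191 mm out, 46 mm wide, 140 mm tall), whose arm (121 to 135 mm up) holds a steel feed hopper, 82 mm wide, top 176 mm up, over the carousel. A small fixed steel index finger on the column points at the rim, 9 mm above it. z up
- spout (a point): centre of the hopper's outlet: a steel tube, 20 mm outside diameter, ending 92 mm above the desk, 62 mm from the axle towards the column
- carousel (a joint): angle, rad: 0 at the start, grows counter-clockwise from above, through any number of turns. Polished dark metal disc, 280 mm across, 10 mm thick, 2 kg, top 41 mm above the desk, on a ball bearing: flicked, it loses about 5 % of its speed a second and does not run down in half a minute. A fingertip pressed on its slippery rim (friction 0.2) with 5 to 10 N stops it in some 0.2 s; it then stays
- hub (a point): the upright axle at the level of the disc's top, 41 mm above the desk; fixed. The hub nut reaches 84 mm above the desk. Six low aluminium pocket collars (46 mm outside, 42 mm inside, 8 mm tall) stand on the disc every 60 degrees, centred 62 mm from the axle; five hold cups
- empty_pocket (a point): centre of the one pocket that holds no cup, on the disc's top, 62 mm from the axle; turns with the carousel
- vane_end (a point): outer top end of one of six upright radial aluminium vanes on the disc: 116 mm from the axle, 77 mm above the desk, 30 degrees counter-clockwise from the empty pocket. The vanes stand midway between pockets, every 60 degrees, 4 mm thick, 36 mm tall, from 22 to 116 mm from the axle; push one on its flat side near this end
- rim_mark (a point): middle of a white line (22 x 6 mm) on the disc's top, 128 mm from the axle, in the empty pocket's direction; it turns with the disc and stands at the fixed index finger when the pocket is under the spout. From 116 to 140 mm from the axle the disc's top is a bare flat rim that no vane sweeps over
- cup_in_1: clear plastic portion cup, 49 mm across the rim, 37 mm at the foot, 32 mm tall, 12 g, standing loose in the pocket 60 degrees counter-clockwise from the empty one; origin under its centre, z up; its outer edge is 87 mm from the axle. Stays in its pocket
- cup_in_2: clear plastic portion cup, 49 mm across the rim, 37 mm at the foot, 32 mm tall, 12 g, standing loose in the pocket 120 degrees counter-clockwise from the empty one; origin under its centre, z up; its outer edge is 87 mm from the axle. Stays in its pocket
- cup_in_3: clear plastic portion cup, 49 mm across the rim, 37 mm at the foot, 32 mm tall, 12 g, standing loose in the pocket 180 degrees counter-clockwise from the empty one; origin under its centre, z up; its outer edge is 87 mm from the axle. Stays in its pocket
- cup_in_4: clear plastic portion cup, 49 mm across the rim, 37 mm at the foot, 32 mm tall, 12 g, standing loose in the pocket 240 degrees counter-clockwise from the empty one; origin under its centre, z up; its outer edge is 87 mm from the axle. Stays in its pocket
- cup_in_5: clear plastic portion cup, 49 mm across the rim, 37 mm at the foot, 32 mm tall, 12 g, standing loose in the pocket 300 degrees counter-clockwise from the empty one; origin under its centre, z up; its outer edge is 87 mm from the axle. Stays in its pocket
- timer: white bench timer 66 x 66 x 18 mm, on the desk to the left; origin under its centre; bystander, not to be touched
- brush: small wooden-handled brush, 169 mm long, on the desk to the left; origin under its centre; bystander, not to be touched
- dropper: brown dropper bottle 34 mm across, 92 mm tall, on the desk to the right; origin under its centre; bystander, not to be touched
- spare_cup: a loose clear portion cup like the others, on the desk to the right; origin under its centre; bystander, not to be touched

How it is judged:
By the outcome, as a careful person would: the job done as asked, in the order asked, and still so for the second after the job is handed in, with the robot touching nothing.
It also fails if it takes over 64 s, if anything falls off the work surface, if the arm or the gripper's body presses on something with over 40 N, if the wrist force passes 120 N, or if a joint passes its speed limit or range.

## Working session

There is one attempt and no reset: what is moved stays moved. The work goes in short steps, Python scripts to look and compute and a shell command to move; the robot and the scene stay as the last step left them, time stands still between calls to the robot, and variables do not carry over. Pictures are saved under pics/ and viewed, at most 10 in all, crops included, and the job is handed in when it is done.

```bash
ls; mkdir -p pics
python3 - <<'E'
from bench import arm, imaging, job, telemetry
import cv2,numpy as np
for n in("top","side"):
    cv2.imwrite(f"pics/{n}0.png",imaging.get_image(n)); c=imaging.get_calibration(n)
    R=cv2.Rodrigues(np.array(c["rvec"],float))[0]; print(n,np.round(c["K"],1).tolist(),np.round(c["D"],3),(-R.T@np.array(c["tvec"]).ravel()).round(),R.round(2).tolist())
s=telemetry.read_state();print({k:np.round(v,3).tolist() for k,v in s.items()})
E
```

```text
bench.py
jog.py
pics
top [[421.0, 0.0, 276.4], [0.0, 421.0, 210.5], [0.0, 0.0, 1.0]] [-0.059  0.     0.     0.     0.   ] [ 351.  -30. 1088.] [[-0.01, -1.0, 0.0], [-0.98, 0.01, -0.21], [0.21, -0.0, -0.98]]
side [[419.3, 0.0, 274.3], [0.0, 419.3, 213.3], [0.0, 0.0, 1.0]] [-0.127  0.     0.     0.     0.   ] [ 248. -835.  684.] [[0.93, -0.38, 0.0], [-0.22, -0.53, -0.82], [0.31, 0.76, -0.58]]
{'clock': 0.1, 'joints': [-0.909, 0.385, 0.007, -0.0, -1.194, -0.259], 'joint_vel': [-0.0, -0.001, 0.002, 0.002, -0.001, 0.002], 'joint_efforts': [-0.001, -39.332, 18.893, 4.198, -0.003, 0.0], 'position': [244.799, -574.536, 247.33], 'ee_rot': [-0.2, 0.98, 0.001, -0.0], 'contact_force': [-0.026, -0.057, 0.233], 'wrist_torque': [0.064, 0.023, -0.007], 'grasp_force': 0.0, 'gripper_width': 85.426}
```

View pics/top0.png

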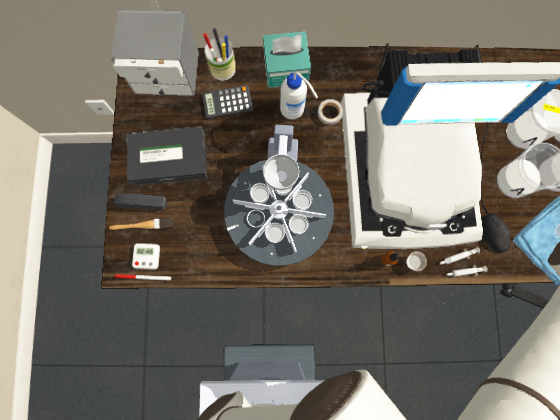

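View pics/side0.png

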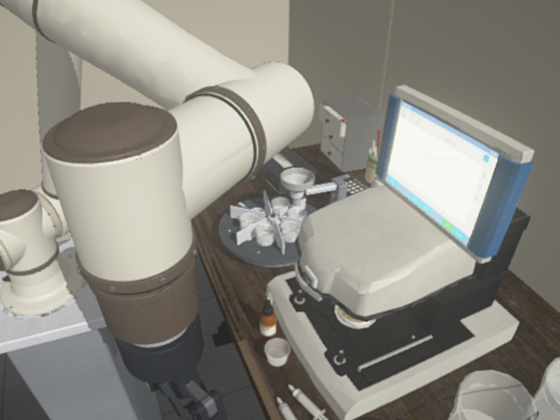

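Top view: carousel with hub near px (279,209), column and arm towards the image top (284,140), white rim mark near (233,229), and the empty pocket near (256,218). I'll zoom in and measure.

```bash
cat > h.py <<'E'
from bench import arm, imaging, job, telemetry
import cv2,numpy as np
C=imaging.get_calibration("top");K=np.array(C["K"],float);D=np.array(C["D"],float)
R=cv2.Rodrigues(np.array(C["rvec"],float))[0];O=-R.T@np.array(C["tvec"],float).ravel()
def un(p,z):
    q=cv2.undistortPoints(np.array(p,float).reshape(-1,1,2),K,D).reshape(-1,2)
    d=np.c_[q,np.ones(len(q))]@R
    return (O+d*((z-O[2])/d[:,2])[:,None])[:,:2]
def pr(P):
    return cv2.projectPoints(np.array(P,float).reshape(-1,1,3),np.array(C["rvec"],float),np.array(C["tvec"],float),K,D)[0].reshape(-1,2)
E
python3 - <<'E'
from h import *
im=cv2.imread("pics/top0.png")
print(un([[279,209]],84),un([[233,229]],41),un([[284,140]],135))
# disc edges: scan rays from centre, find disc edge where wood (reddish) begins
hsv=cv2.cvtColor(im,cv2.COLOR_BGR2HSV)
b,g,r=[im[...,i].astype(int) for i in range(3)]
m=((b-r)>-3).astype(np.uint8)*255   # bluish grey vs wood
roi=np.zeros_like(m);cv2.circle(roi,(279,212),68,255,-1);m&=roi
pts=[]
for a in np.radians(np.arange(0,360,5)):
    d=np.array([np.cos(a),np.sin(a)])
    run=[k for k in np.arange(45,64,.5) if m[tuple(np.round(np.array([279,212])+k*d).astype(int)[::-1])]==0]
    if run: pts.append(np.array([279,212])+(run[0]-.5)*d)
w=un(pts,41)
c=np.array([0,0,0.])
from scipy.optimize import least_squares
f=least_squares(lambda c:np.hypot(*(w-c[:2]).T)-c[2],[*un([[279,212]],41)[0],140],loss="soft_l1",f_scale=2)
print(f.x,len(w),np.median(abs(f.fun)))
cv2.imwrite("pics/c0.png",cv2.resize(im[110:280,200:360],None,fx=3.5,fy=3.5,interpolation=cv2.INTER_CUBIC))
E
```

```text
[[565.39686229 -40.55334008]] [[524.1922445   75.38276029]] [[723.74297194 -53.92188734]]
[570.18764347 -39.77962561 137.58975924] 72 1.077608090581208
```

View pics/c0.png

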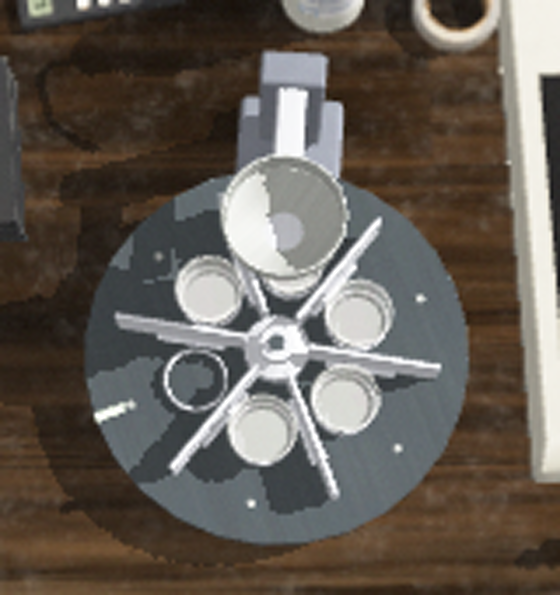

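Run:
```python
from h import *
p=lambda x,y:[x/3.5+200-.36,y/3.5+110-.36]
h=un([p(278,345)],84)[0];hp=un([p(284,217)],176)[0];col=un([p(294,70)],140)[0];mk=un([p(114,410.5)],41)[0]
ve=un([p(335,495),p(175,470),p(440,369)],77)
pk=un([p(196,380)],49)[0]
print("hub",h,"hopper",hp,"col",col,"mark",mk,"pocket",pk)
for c in (h,np.array([570.2,-39.8])):
    for q in (hp,col,mk,pk,*ve): d=q-c;print(q.round(),np.hypot(*d).round(1),np.degrees(np.arctan2(d[1],d[0])).round(1))
    print()
```

```text
hub [567.36139463 -40.7425795 ] hopper [631.93190645 -44.57076868] col [748.24085686 -53.30183468] mark [529.5054935  77.4293181] pocket [549.78125548  17.99279252]
[632. -45.] 64.7 -3.4
[748. -53.] 181.3 -4.0
[530.  77.] 124.1 107.8
[550.  18.] 61.3 106.7
[463. -79.] 111.1 -160.0
[481.  31.] 112.1 140.1
[ 551. -154.] 114.5 -98.4

[632. -45.] 61.9 -4.4
[748. -53.] 178.6 -4.3
[530.  77.] 124.1 109.1
[550.  18.] 61.3 109.5
[463. -79.] 114.0 -160.0
[481.  31.] 113.7 141.4
[ 551. -154.] 115.9 -99.7
```

The rows are not in the units I measure in: shifts go in shares of 500 mm and turns go in shares of pi/2 rad. I convert before sending: -311 mm / 500 = -0.622, 305 mm / 500 = 0.61.

```bash
python3 jog.py '[[[-0.06, 0.058, 0], [0, 0, 0]], [[-0.124, 0.122, 0], [0, 0, 0]], [[-0.186, 0.182, 0.01], [0, 0, 0]], [[-0.248, 0.244, 0.02], [0, 0, 0]], [[-0.31, 0.304, 0.04], [0, 0, 0]], [[-0.374, 0.366, 0.06], [0, 0, 0]], [[-0.436, 0.426, 0.08], [0, 0, 0]], [[-0.498, 0.488, 0.1], [0, 0, 0]], [[-0.56, 0.548, 0.12], [0, 0, 0]], [[-0.622, 0.61, 0.14], [0, 0, 0]]]' 0; python3 jog.py '[[[-0.062, 0.06, 0.03], [0, 0, 0]], [[-0.124, 0.12, 0.06], [0, 0, 0]], [[-0.124, 0.12, 0.1], [0, 0, 0]], [[-0.124, 0.12, 0.14], [0, 0, 0]], [[-0.124, 0.12, 0.14], [0, 0, 0]]]'
python3 - <<'E'
from h import *
cv2.imwrite("pics/w1.png",imaging.get_image("wrist"));cv2.imwrite("pics/t1.png",imaging.get_image("top"))
s=telemetry.read_state();print(s["position"],s["ee_rot"],s["contact_force"])
E
```

```text
clock: 1.1
position: [411.7, -170.8, 177.9]
ee_rot: [-0.2, 0.98, 0.0, 0.0]
contact_force: [0.8, -1.1, -0.6]
gripper_width: -0.0
grasp_force: 0.0
clock: 1.6
position: [443.0, -92.6, 105.9]
ee_rot: [-0.2, 0.98, 0.0, -0.003]
contact_force: [-1.3, 0.9, 0.0]
gripper_width: 0.3
grasp_force: 0.0
[445.0556032  -93.06406355 108.36327688] [-2.00137708e-01  9.79767669e-01 -1.08626499e-04 -4.49096664e-04] [0.51814498 0.29541178 0.1914332 ]
```

View pics/w1.png

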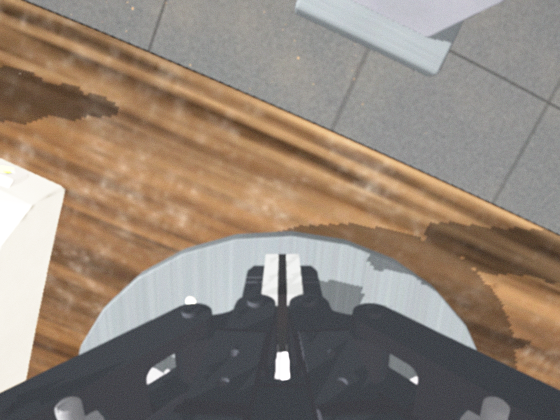

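View pics/t1.png

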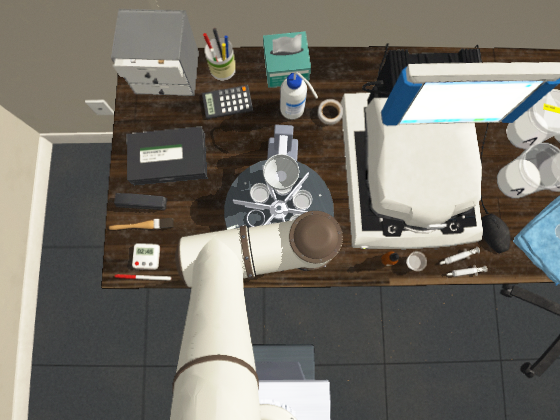

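Wrist view: the closed fingertips at about (283,260–300) stand over the bare rim. Top view: the arm hides the near part of the disc, but the far half and the hub stay visible. I'll check the fingertip's thickness by projection.

Run:
```python
from h import *
from scipy.spatial.transform import Rotation as Ro
s=telemetry.read_state();c=imaging.get_calibration("wrist")
P=Ro.from_quat(s["ee_rot"])
for t in [(0,0,17),(11,0,17),(-11,0,17),(0,10,17),(0,15,17),(0,20,17),(0,-15,17),(0,-15,0),(11,15,17)]:
    w=P.apply(t)+s["position"]
    print(t,cv2.projectPoints(w.reshape(1,1,3),np.array(c["rvec"],float),np.array(c["tvec"],float),np.array(c["K"],float),np.array(c["D"],float))[0].ravel().round())
```

```text
(0, 0, 17) [282. 271.]
(11, 0, 17) [282. 247.]
(-11, 0, 17) [282. 294.]
(0, 10, 17) [305. 271.]
(0, 15, 17) [317. 271.]
(0, 20, 17) [328. 271.]
(0, -15, 17) [247. 271.]
(0, -15, 0) [243. 290.]
(11, 15, 17) [317. 247.]
```

To row units: 46 mm / 500 = 0.092, 38 mm / 500 = 0.076.

```bash
python3 jog.py '[[[0, 0, 0.04], [0, 0, 0]], [[0, 0, 0.076], [0, 0, 0]], [[0, 0, 0.092], [0, 0, 0]], [[0, 0, 0.092], [0, 0, 0]], [[0, 0, 0.092], [0, 0, 0]], [[0, 0, 0.092], [0, 0, 0]]]'; python3 jog.py '[[[0, 0, 0.004], [0, 0, 0]], [[0, 0, 0.006], [0, 0, 0]], [[0, 0, 0.008], [0, 0, 0]], [[0, 0, 0.008], [0, 0, 0]], [[0, 0, 0.008], [0, 0, 0]]]';python3 jog.py '[[[0, 0, 0.002], [0, 0, 0]], [[0, 0, 0.002], [0, 0, 0]], [[0, 0, 0.002], [0, 0, 0]]]'; python3 jog.py '[[[0, 0, 0.002], [0, 0, 0]], [[0, 0, 0.002], [0, 0, 0]], [[0, 0, 0.002], [0, 0, 0]]]'
```

```text
clock: 2.3
position: [445.9, -93.0, 63.3]
ee_rot: [-0.2, 0.98, -0.0, 0.001]
contact_force: [0.0, 0.2, 0.2]
gripper_width: 0.2
grasp_force: 0.0
clock: 2.8
position: [445.1, -92.9, 58.3]
ee_rot: [-0.2, 0.98, -0.0, -0.0]
contact_force: [0.4, 0.3, -0.3]
gripper_width: 0.1
grasp_force: 0.0
clock: 3.1
position: [445.3, -93.1, 58.0]
ee_rot: [-0.2, 0.98, -0.0, 0.0]
contact_force: [-1.8, -1.7, 6.8]
gripper_width: 0.0
grasp_force: 3.2
clock: 3.4
position: [445.4, -93.4, 58.0]
ee_rot: [-0.201, 0.98, -0.001, 0.0]
contact_force: [-3.0, -1.7, 13.7]
gripper_width: 0.6
grasp_force: 7.2
```

To row units: -50 mm / 500 = -0.1, -35 mm / 500 = -0.07.

```bash
python3 jog.py '[[[0, 0, -0.05], [0, 0, 0]], [[0, 0, -0.1], [0, 0, 0]], [[-0.016, 0.016, -0.1], [0, 0, 0]], [[-0.04, 0.04, -0.1], [0, 0, 0]], [[-0.064, 0.064, -0.1], [0, 0, 0]], [[-0.064, 0.064, -0.07], [0, 0, 0]], [[-0.064, 0.064, -0.026], [0, 0, 0]], [[-0.064, 0.064, -0.026], [0, 0, 0]], [[-0.064, 0.064, -0.026], [0, 0, 0]]]'
python3 - <<'E'
from h import *
cv2.imwrite("pics/w2.png",imaging.get_image("wrist"))
E
```

```text
clock: 4.3
position: [461.8, -50.9, 68.9]
ee_rot: [-0.2, 0.98, -0.0, -0.001]
contact_force: [0.1, 0.7, 1.1]
gripper_width: 0.1
grasp_force: 0.0
```

View pics/w2.png

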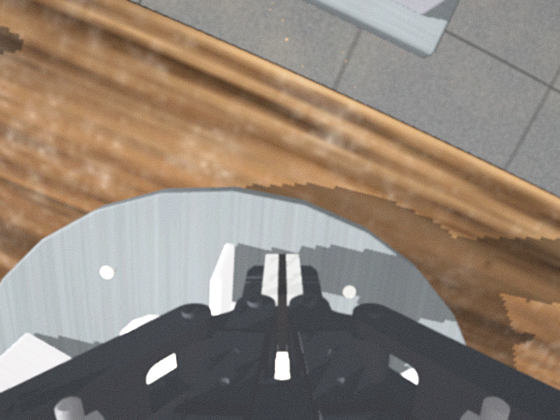

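The vane's end shows at (222–235,243), about 6 mm from the finger's edge at x≈247. Now the flick: slow touch, accelerate, stop, lift.

To row units: -41 mm / 500 = -0.082, -31 mm / 500 = -0.062.

```bash
python3 jog.py '[[[0, -0.004, 0], [0, 0, 0]], [[0, -0.008, 0], [0, 0, 0]], [[0, -0.012, 0], [0, 0, 0]], [[0, -0.016, 0], [0, 0, 0]], [[0, -0.02, 0], [0, 0, 0]], [[0, -0.026, 0], [0, 0, 0]], [[0, -0.034, 0], [0, 0, 0]], [[0, -0.046, 0], [0, 0, 0]], [[0, -0.062, 0], [0, 0, 0]], [[0, -0.082, 0], [0, 0, 0]]]'; python3 jog.py '[[[0, -0.02, 0], [0, 0, 0]], [[0, -0.028, 0], [0, 0, 0]], [[0, -0.028, -0.016], [0, 0, 0]], [[0, -0.028, -0.06], [0, 0, 0]], [[0, -0.028, -0.11], [0, 0, 0]], [[0, -0.028, -0.11], [0, 0, 0]]]'
cat > trk.py <<'E'
from h import *
Z=np.array([570.,-40.])
def angs(n,col=-4.2):
    out=[]
    for i in range(n):
        t=telemetry.read_state()["clock"];im=imaging.get_image("top")
        m=(im.min(2)>165).astype(np.uint8)
        k,l,st,ce=cv2.connectedComponentsWithStats(m)
        for j in range(1,k):
            if 8<=st[j,4]<=60:
                d=un([ce[j]],41)[0]-Z
                if 118<np.hypot(*d)<136: out.append((t,np.degrees(np.arctan2(d[1],d[0]))-col,np.hypot(*d),st[j,4]))
    return np.array(out).reshape(-1,4)
E
python3 - <<'E'
from trk import *
a=angs(14);print(a.round(2),telemetry.read_state()["clock"]);cv2.imwrite("pics/t2.png",imaging.get_image("top"))
E
```

```text
clock: 5.35
position: [478.4, -89.2, 69.3]
ee_rot: [-0.2, 0.98, 0.0, 0.0]
contact_force: [-0.3, -0.1, 0.5]
gripper_width: 0.2
grasp_force: 0.0
clock: 5.95
position: [485.9, -101.5, 128.0]
ee_rot: [-0.201, 0.98, -0.001, 0.004]
contact_force: [0.9, -0.7, -0.2]
gripper_width: -0.3
grasp_force: 0.0
[[   5.95  169.1   127.96   19.  ]
 [   6.    172.09  128.46   16.  ]
 [   6.05  175.33  127.77   21.  ]
 [   6.1   178.5   127.2    22.  ]
 [   6.15  181.74  126.08   24.  ]
 [   6.2  -175.17  126.42   23.  ]
 [   6.25 -172.22  125.34   21.  ]
 [   6.3  -168.95  125.33   25.  ]
 [   6.35 -166.05  126.3    24.  ]
 [   6.4    43.72  119.22    9.  ]
 [   6.4  -162.81  125.4    25.  ]
 [   6.45 -159.84  124.15   28.  ]
 [   6.5  -156.55  123.45   29.  ]
 [   6.55 -153.57  125.99   25.  ]
 [   6.6  -150.6   126.37   26.  ]] 6.65
```

Run:
```python
import cv2
cv2.imwrite("pics/t2c.png",cv2.resize(cv2.imread("pics/t2.png")[110:280,160:360],None,fx=3.5,fy=3.5,interpolation=cv2.INTER_CUBIC))
```

```text
(no output)
```

View pics/t2c.png

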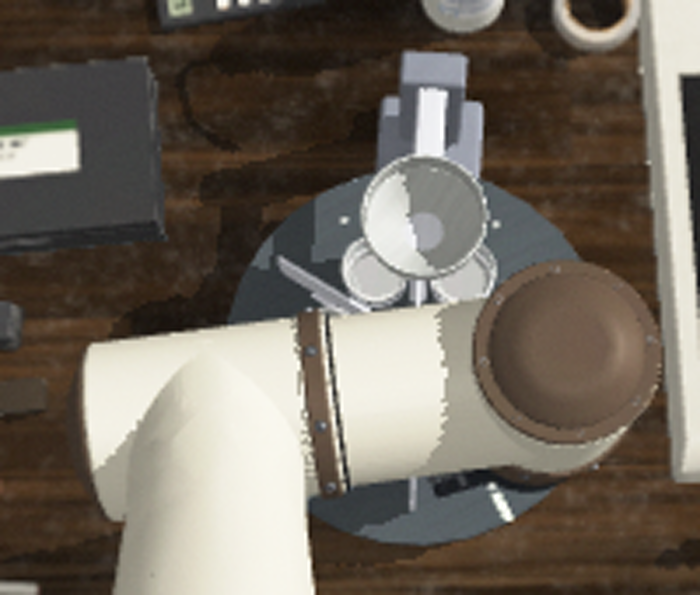

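To row units: 59 mm / 500 = 0.118, 54 mm / 500 = 0.108.

```bash
python3 jog.py '[[[0.022, 0.016, 0], [0, 0, 0]], [[0.044, 0.032, 0], [0, 0, 0]], [[0.064, 0.046, 0], [0, 0, 0]], [[0.064, 0.046, 0], [0, 0, 0]], [[0.064, 0.046, 0.04], [0, 0, 0]], [[0.064, 0.046, 0.08], [0, 0, 0]], [[0.064, 0.046, 0.108], [0, 0, 0]], [[0.064, 0.046, 0.118], [0, 0, 0]], [[0.064, 0.046, 0.118], [0, 0, 0]], [[0.064, 0.046, 0.118], [0, 0, 0]]]' | head -2
python3 - <<'E'
from trk import *
a=angs(50)
for r in a: print(*r.round(2))
s=telemetry.read_state();print(s["clock"],s["position"],s["contact_force"])
E
```

```text
clock: 7.7
position: [445.9, -92.9, 65.8]
7.7 -85.51 125.78 30.0
7.75 -82.91 127.97 23.0
7.75 151.34 130.01 8.0
7.8 -80.0 127.11 24.0
7.8 151.34 130.01 8.0
7.85 -77.15 125.59 27.0
7.85 151.34 130.01 8.0
7.9 -74.38 128.62 25.0
7.9 151.34 130.01 8.0
7.95 -71.56 126.02 26.0
7.95 151.34 130.01 8.0
8.0 -68.74 128.98 22.0
8.0 151.34 130.01 8.0
8.05 -66.09 127.44 27.0
8.05 151.34 130.01 8.0
8.1 -63.23 128.57 23.0
8.1 151.34 130.01 8.0
8.15 -60.48 127.05 26.0
8.15 151.34 130.01 8.0
8.2 -57.86 127.49 27.0
8.2 151.34 130.01 8.0
8.25 -55.05 127.13 27.0
8.25 151.34 130.01 8.0
8.3 -21.41 123.65 11.0
8.3 -52.33 127.0 28.0
8.3 151.34 130.01 8.0
8.35 -49.49 128.01 25.0
8.35 151.34 130.01 8.0
8.4 -46.8 127.64 26.0
8.4 151.34 130.01 8.0
8.45 -44.14 126.81 28.0
8.45 151.34 130.01 8.0
8.5 -41.53 127.14 27.0
8.5 151.34 130.01 8.0
8.55 -38.45 127.64 27.0
8.55 151.34 130.01 8.0
8.6 -36.0 128.39 26.0
8.6 151.34 130.01 8.0
8.65 -33.22 129.75 22.0
8.65 151.34 130.01 8.0
8.7 -30.6 128.76 26.0
8.7 151.34 130.01 8.0
8.75 -27.93 129.48 22.0
8.75 151.34 130.01 8.0
8.8 -24.97 125.59 30.0
8.8 151.34 130.01 8.0
8.85 
[... 198 characters left out ...]

9.25 151.34 130.01 8.0
9.3 151.34 130.01 8.0
9.35 151.34 130.01 8.0
9.4 151.34 130.01 8.0
9.45 151.34 130.01 8.0
9.5 151.34 130.01 8.0
9.55 40.43 118.03 8.0
9.55 151.34 130.01 8.0
9.6 151.34 130.01 8.0
9.65 151.34 130.01 8.0
9.7 151.34 130.01 8.0
9.75 151.34 130.01 8.0
9.8 151.34 130.01 8.0
9.85 28.61 128.38 24.0
9.85 151.34 130.01 8.0
9.9 31.02 126.99 28.0
9.9 151.34 130.01 8.0
9.95 33.58 128.36 27.0
9.95 151.34 130.01 8.0
10.0 35.93 127.51 23.0
10.0 151.34 130.01 8.0
10.05 38.46 125.82 20.0
10.05 151.34 130.01 8.0
10.1 40.94 126.16 18.0
10.1 151.34 130.01 8.0
10.15 43.46 129.14 11.0
10.15 151.34 130.01 8.0
10.2 [445.07449153 -92.95186229  65.3098291 ] [-0.14247463 -0.09336074  0.09807726]
```

To row units: 5 mm / 500 = 0.01, 4 mm / 500 = 0.008.

```bash
R='0'; python3 jog.py '[[[0, 0, 0.002], [0, 0, 0]], [[0, 0, 0.004], [0, 0, 0]], [[0, 0, 0.006], [0, 0, 0]], [[0, 0, 0.008], [0, 0, 0]], [[0, 0, 0.01], [0, 0, 0]], [[0, 0, 0.01], [0, 0, 0]], [[0, 0, 0.01], [0, 0, 0]], [[0, 0, 0.01], [0, 0, 0]], [[0, 0, 0.01], [0, 0, 0]], [[0, 0, 0.01], [0, 0, 0]]]'
for i in 1 2 3 4; do python3 jog.py '[[[0, 0, 0], [0, 0, 0]], [[0, 0, 0], [0, 0, 0]], [[0, 0, 0], [0, 0, 0]], [[0, 0, 0], [0, 0, 0]], [[0, 0, 0], [0, 0, 0]], [[0, 0, 0], [0, 0, 0]], [[0, 0, 0], [0, 0, 0]], [[0, 0, 0], [0, 0, 0]], [[0, 0, 0], [0, 0, 0]], [[0, 0, 0], [0, 0, 0]]]' | grep -E 'clock|force'; done
python3 - <<'E'
from trk import *
a=angs(12);a=a[a[:,3]>10]
for r in a: print(*r.round(2))
s=telemetry.read_state();print(s["clock"],s["position"],s["contact_force"])
E
```

```text
clock: 11.2
position: [445.1, -92.9, 60.4]
ee_rot: [-0.2, 0.98, 0.0, 0.0]
contact_force: [0.3, 0.7, -0.3]
gripper_width: -0.1
grasp_force: 0.0
clock: 12.2
contact_force: [-0.1, 0.1, 0.6]
grasp_force: 0.0
clock: 13.2
contact_force: [-0.4, -0.5, 1.2]
grasp_force: 0.0
clock: 14.2
contact_force: [1.0, -0.5, 0.1]
grasp_force: 0.0
clock: 15.2
contact_force: [0.0, 0.2, 0.8]
grasp_force: 0.0
15.2 -93.44 127.07 24.0
15.25 -91.48 124.58 28.0
15.3 -89.66 129.01 20.0
15.35 -87.72 128.44 26.0
15.4 -85.76 124.77 25.0
15.45 -83.87 127.72 20.0
15.5 -81.96 126.24 32.0
15.55 -80.13 126.23 25.0
15.6 -78.27 124.96 28.0
15.65 -76.42 127.07 27.0
15.7 -74.58 128.83 24.0
15.75 -72.77 125.64 27.0
15.8 [445.10070744 -92.94067941  60.31630525] [-0.5927994  -0.46411525 -0.04574282]
```

To row units: 3.4 mm / 500 = 0.0068, 2 mm / 500 = 0.004.

```bash
python3 jog.py '[[[0, 0, 0], [0, 0, 0]], [[0, 0, 0], [0, 0, 0]], [[0, 0, 0], [0, 0, 0]], [[0, 0, 0], [0, 0, 0]], [[0, 0, 0], [0, 0, 0]], [[0, 0, 0], [0, 0, 0]], [[0, 0, 0], [0, 0, 0]], [[0, 0, 0], [0, 0, 0]], [[0, 0, 0], [0, 0, 0]]]' | grep clock;python3 jog.py '[[[0, 0, 0], [0, 0, 0]], [[0, 0, 0], [0, 0, 0]], [[0, 0, 0], [0, 0, 0]], [[0, 0, 0], [0, 0, 0]], [[0, 0, 0], [0, 0, 0]], [[0, 0, 0], [0, 0, 0]], [[0, 0, 0], [0, 0, 0]], [[0, 0, 0], [0, 0, 0]], [[0, 0, 0], [0, 0, 0]]]'  | grep clock
python3 jog.py '[[[0, 0, 0.004], [0, 0, 0]], [[0, 0, 0.0068], [0, 0, 0]], [[0, 0, 0.0068], [0, 0, 0]], [[0, 0, 0.0068], [0, 0, 0]], [[0, 0, 0.0068], [0, 0, 0]], [[0, 0, 0.0068], [0, 0, 0]]]'
python3 - <<'E'
from trk import *
a=angs(3)
for r in a: print(*r.round(2))
im=imaging.get_image("top");cv2.imwrite("pics/t3c.png",cv2.resize(im[110:280,200:360],None,fx=3.5,fy=3.5,interpolation=cv2.INTER_CUBIC))
E
```

```text
clock: 16.7
clock: 17.6
clock: 18.2
position: [445.4, -93.2, 58.0]
ee_rot: [-0.2, 0.98, -0.0, 0.0]
contact_force: [-2.2, -0.5, 10.2]
gripper_width: -0.2
grasp_force: 5.1
18.2 148.17 121.5 13.0
18.25 148.17 121.5 13.0
18.3 148.17 121.5 13.0
```

View pics/t3c.png

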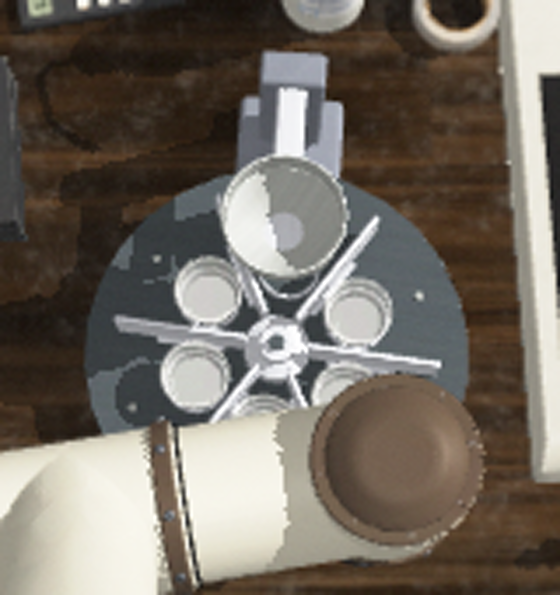

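Run:
```python
from h import *
p=lambda x,y:[x/3.5+200-.36,y/3.5+110-.36]
for nm,P,z in (("cups",[p(209,291),p(196,376),p(358,312)],73),("vanes",[p(117,320),p(378,220),p(440,365)],77)):
    w=un(P,z)
    for c in ([570.,-40.],[568,-40.4]):
        d=w-c; a=np.degrees(np.arctan2(d[:,1],d[:,0]))+4.2
        print(nm,np.hypot(*d.T).round(1),a.round(1),((a+30*(nm=="vanes")+30)%60-30).round(1))
# predicted pixel of the index/mark & side view crop
cv2.imwrite("pics/s3.png",cv2.resize(imaging.get_image("side")[140:280,210:350],None,fx=4,fy=4,interpolation=cv2.INTER_CUBIC))
```

```text
cups [61.9 61.  62.2] [ 54.6 115.3 -64. ] [-5.4 -4.7 -4. ]
cups [63.4 60.7 62.6] [ 53.5 113.4 -62.2] [-6.5 -6.6 -2.2]
vanes [113.8 115.8 115.3] [ 85.1 -35.1 -94. ] [-4.9 -5.1 -4. ]
vanes [114.5 117.1 114.6] [ 84.2 -34.3 -93.1] [-5.8 -4.3 -3.1]
```

View pics/s3.png

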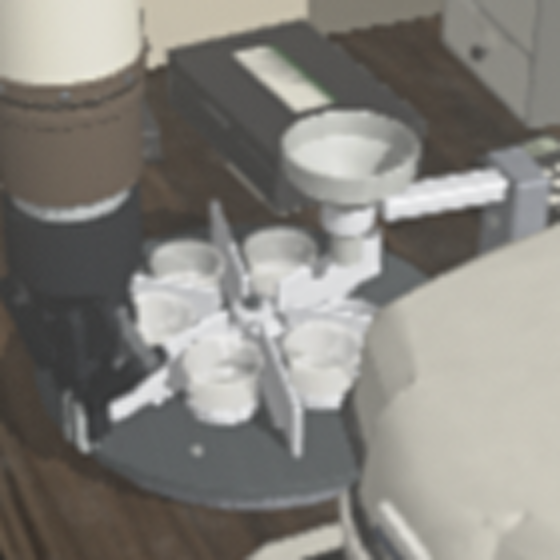

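The picture shows the empty pocket under the spout and the cups standing. Measured offset is about −4.7° (5 mm of the 11 mm allowed), so I'll lift off.

To row units: -120 mm / 500 = -0.24, -110 mm / 500 = -0.22.

```bash
python3 jog.py '[[[0, 0, -0.002], [0, 0, 0]], [[0, 0, -0.004], [0, 0, 0]], [[0, 0, -0.006], [0, 0, 0]], [[0, 0, -0.012], [0, 0, 0]], [[0, 0, -0.03], [0, 0, 0]], [[0, 0, -0.07], [0, 0, 0]], [[0, 0, -0.12], [0, 0, 0]], [[0.02, 0, -0.18], [0, 0, 0]], [[0.04, -0.04, -0.22], [0, 0, 0]], [[0.06, -0.1, -0.24], [0, 0, 0]]]'; python3 jog.py '[[[0.04, -0.06, -0.02], [0, 0, 0]], [[0.08, -0.12, -0.04], [0, 0, 0]], [[0.1, -0.18, -0.04], [0, 0, 0]], [[0.1, -0.24, -0.04], [0, 0, 0]], [[0.1, -0.3, -0.04], [0, 0, 0]], [[0.1, -0.3, -0.04], [0, 0, 0]], [[0.1, -0.3, -0.04], [0, 0, 0]]]'
python3 - <<'E'
from trk import *
ims=[]
for k in range(30):
    im=imaging.get_image("top"); ims.append(im)
old=cv2.imread("pics/t3c.png"); c=lambda i:cv2.resize(i[110:280,200:360],None,fx=3.5,fy=3.5,interpolation=cv2.INTER_CUBIC)
# vane/cup area in upper half only
f=lambda a,b:cv2.absdiff(c(a) if a.shape[0]==420 else a,c(b))[200:350,100:470].mean().round(2)
print(f(old,ims[0]),f(ims[0],ims[-1]),telemetry.read_state()["clock"],telemetry.read_state()["contact_force"])
cv2.imwrite("pics/t4c.png",c(ims[-1]))
E
```

```text
clock: 19.45
position: [437.7, -150.7, 180.0]
ee_rot: [-0.202, 0.979, -0.001, 0.002]
contact_force: [0.7, -0.3, -0.6]
gripper_width: 0.2
grasp_force: 0.0
clock: 20.15
position: [449.5, -308.5, 196.8]
ee_rot: [-0.199, 0.98, 0.0, -0.0]
contact_force: [-0.0, 0.1, -0.4]
gripper_width: -0.2
grasp_force: 0.0
25.41 3.07 21.65 [0.78945024 0.54267914 0.51044291]
```

View pics/t4c.png

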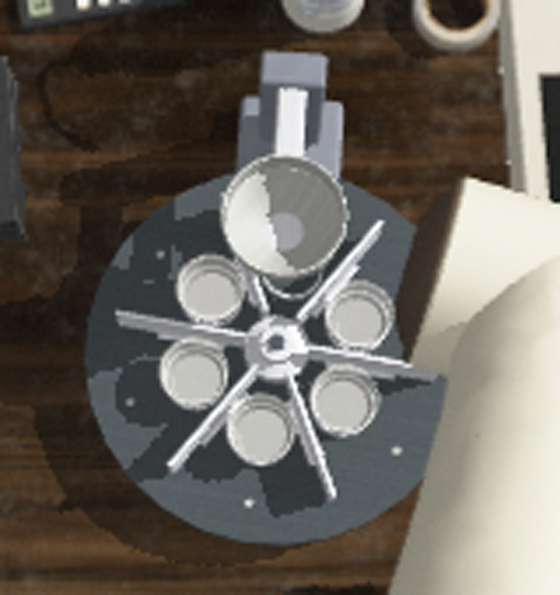

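The screw dots moved from (156,258) to (160,253), so the disc may be creeping clockwise. I'll measure the rate.

```bash
cat > off.py <<'E'
from trk import *
def dots(im):
    g=cv2.cvtColor(im,cv2.COLOR_BGR2GRAY).astype(float); m=((im.min(2)>120)).astype(np.uint8)
    k,l,st,ce=cv2.connectedComponentsWithStats(m);o=[]
    for j in range(1,k):
        if 1<=st[j,4]<=12:
            y0,x0=np.round(ce[j][::-1]).astype(int);w=g[y0-2:y0+3,x0-2:x0+3];w=np.clip(w-np.median(w)-5,0,None)
            yy,xx=np.mgrid[-2:3,-2:3];d=un([[x0+(w*xx).sum()/w.sum(),y0+(w*yy).sum()/w.sum()]],41)[0]-Z
            if 110<np.hypot(*d)<138:o.append((round(np.degrees(np.arctan2(d[1],d[0]))+4.2,1),round(np.hypot(*d))))
    return o
E
python3 - <<'E'
from off import *
print(dots(cv2.imread("pics/top0.png")))
for k in range(12):
    t=telemetry.read_state()["clock"];o=dots(imaging.get_image("top"))
    if k%5==0: print(t,o)
E
```

```text
return _methods._mean(a, axis=axis, dtype=dtype,
  ret = ret.dtype.type(ret / rcount)
Traceback (most recent call last):
  File "off.py", line 8, in dots
    yy,xx=np.mgrid[-2:3,-2:3];d=un([[x0+(w*xx).sum()/w.sum(),y0+(w*yy).sum()/w.sum()]],41)[0]-Z
                                         ~^~~
ValueError: operands could not be broadcast together with shapes (0,5) (5,5)
```

```bash
sed -i 's/if 1<=st\[j,4\]<=12:/if 1<=st[j,4]<=12 and np.hypot(*(ce[j]-[279,212]))<62:/' off.py
python3 - <<'E'
from off import *
print(dots(cv2.imread("pics/top0.png")))
for k in range(16):
    t=telemetry.read_state()["clock"];o=dots(imaging.get_image("top"))
    if k%5==0: print(t,o)
E
```

```text
[(np.float64(53.4), 114), (np.float64(-62.3), 137), (np.float64(-64.7), 113), (np.float64(-124.8), 111)]
21.65 [(np.float64(52.4), 114), (np.float64(112.1), 112), (np.float64(-125.8), 111)]
21.9 [(np.float64(52.4), 114), (np.float64(112.0), 112), (np.float64(-125.8), 111)]
22.15 [(np.float64(52.3), 114), (np.float64(112.1), 111), (np.float64(-125.8), 111)]
22.4 [(np.float64(52.3), 114), (np.float64(112.1), 112), (np.float64(-125.8), 111)]off.py:8: RuntimeWarning: invalid value encountered in scalar divide
  yy,xx=np.mgrid[-2:3,-2:3];d=un([[x0+(w*xx).sum()/w.sum(),y0+(w*yy).sum()/w.sum()]],41)[0]-Z
```

Run:
```python
from off import *
from scipy.optimize import least_squares
p=lambda x,y:[x/3.5+200-.36,y/3.5+110-.36]
w=un([p(210,288),p(193,374),p(260,430),p(344,400),p(359,314)],73)
n=np.radians([60,120,180,240,300])
f=least_squares(lambda q:(w-q[:2]-62*np.c_[np.cos(n+q[2]),np.sin(n+q[2])]).ravel(),[570,-40,-.1])
c=f.x;print("cups centre",c[:2],np.degrees(c[2]),abs(f.fun).max())
for q,l in ((un([p(284,217)],176)[0],"hopper"),(un([p(294,70)],140)[0],"col")):
    d=q-c[:2];print(l,np.hypot(*d),np.degrees(np.arctan2(d[1],d[0])))
print(telemetry.read_state()["clock"],dots(imaging.get_image("top")))
```

```text
cups centre [570.58835729 -39.65585735] -10.766577395917858 0.673408488056932
hopper 61.54012818665678 -4.580814372992935
col 178.17582131588057 -4.392421312412659
22.45 [(np.float64(52.3), 114), (np.float64(112.1), 111), (np.float64(-125.8), 111)]off.py:8: RuntimeWarning: invalid value encountered in scalar divide
  yy,xx=np.mgrid[-2:3,-2:3];d=un([[x0+(w*xx).sum()/w.sum(),y0+(w*yy).sum()/w.sum()]],41)[0]-Z
```

```bash
python3 -c "
from bench import arm, imaging, job, telemetry
print(job.job_done())"
```

```text
the job is handed in; nothing more can be done
None
```

The job is handed in: I flicked the carousel, it spun free for about 12 s, and I braked it to rest with the empty pocket under the spout, about 6–7° (7 mm) short of centre where 11 mm is allowed; it slipped back about 2° as the finger lifted and then stood still, with the hand off.

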